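# Tip the bolts out of the wash tub into the carton tray

## Robot

A 7-joint arm with a two-finger parallel gripper is mounted at the origin on a cart in front of the work surface, level with it; the furniture and walls round the work are solid. World frame = base frame: x ahead of the robot, y to its left, z up, the work surface at z = 0. Lengths are in m, angles in rad, forces in N, time in s.
With the tool pointing down it reaches from about 0.4 to 0.85 m from the base axis. Payload 4.5 kg.
Tool frame: the origin (TCP) lies between the finger pads; the fingertips stand r.tip_reach ahead of it and the grasp point (between the pads) lies 3 mm ahead of it (r.tip_reach is the distance from the TCP to the fingertips, in m); z points along the fingers, y is the line along which they close (so a half turn about z gives the same grasp; the last joint's range is limited). The gripper opens to 88 mm and grips with 3 to 60 N. Pads are 18 mm wide; open, the fingers measure 123 mm over their backs; the gripper's body (75 mm by 187 mm) begins 45 mm behind the grasp point.
Start: joints at [1.22, 0.689, -0.195, 1.565, 0.157, 0.902, -0.215], TCP at [0.235, -0.579, 0.261] pointing down, gripper open.
Joint ranges: [-3.01, 3.01], [-0.46, 2.08], [-1.47, 1.51], [0.13, 2.56], [-1, 4.14], [0.04, 2.09], [-2.66, 2.66]. Speed limits (rad/s): [2.57, 2.57, 3.14, 3.14, 3.14, 3.14, 3.14].

## Interface

Orientations are given as a unit quaternion [x, y, z, w].
In Python, from plant import r gives the robot as it stands.
- The arm moves only by the tool step_arm, never from a script. Its argument "motion" is a list of rows, each an object with "dp": the shift along the tool's x, y, z in mm, a list of three; "twist": the turn, a rotation vector about the tool's x, y, z in rad, a list of three; "hand": the opening, from -1 (shut) to 1 (fully open). In form: [{"dp": [dx, dy, dz], "twist": [rx, ry, rz], "hand": hand}, ...]. A call has 1 to 5 rows; each row is the pose to reach, as a shift and turn from the pose commanded when the call began, along the tool's axes at that moment; what a row does not reach only later rows make up. A row lasts 1/8 s, in which the tool goes at most 62.5 mm and 10.7 degrees, less where a joint would pass 70% of its speed; a pose out of reach is approached as far as the arm can. A call with a gripper value outside its range is refused whole. The fingers move at their own pace and stop on an object; "force" is the grip in N (left out, the last holds). Time passes only in rows, so rows that repeat a pose let the fingers close. It gives the time, the measured TCP pose, the force, the opening and the grip force at its end, in the units of the state.
- r.get_state(): the state, without advancing time (a new reading comes with each control period).
- r.snapshot(name): name is "scene" or "top" or "wrist"; returns a dict with "pixels" (420x560x3 uint8, red, green, blue), "depth" (420x560 float32, m along the optical axis (not along the pixel's ray), 0 where there is no reading), "fx", "fy", "cx", "cy" (pixels), "xyz" and "orientation" of the camera in the world; the wrist camera has in their place "mount" (4x4, takes a point from camera to tool coordinates, whose origin is the TCP and whose axes are the flange's). Camera axes: x right, y down, z forward; pixel columns grow to the right and rows downward; lengths in m; the calibration is good to about 2 mm. A picture is of the moment at which its call begins: read the wrist's pose just before it.
- r.finish_job(): hands the job in; it is judged then, once.
Trained networks look in the newest picture that a camera, given by its name, has taken for a name from the list of things; names that differ only in an ending like _2 or _b are one class to them, and where a whole thing is asked for, a point or a joint stands for the part that bears it (a point fixed in the world has none). Each returns a list of dicts, best first, with "score" (0 to 1); they miss things now and then, are a little off and sometimes report something else, mostly with a low value. They report only what shows in the picture. A call takes as long as a camera call.
- r.search_frame(camera, thing): "at" ([x, y, z] in m, in the coordinates of the camera as it stood for that picture, good to about 4 mm: the middle of the surface that is visible of it).
The state is a dict: "clock": time; "q": joint angles; "qd": joint speeds; "joint_torque": joint torques, N m; "tool_pos": TCP position; "eef_rot": TCP orientation; "contact_force": force on the tool from outside, world axes, zero at the start; "moment": the same for the moment, N m; "opening": opening from 0.0 (shut) to 1.0 (fully open); "finger_force": force on a finger pad.
Only numpy, scipy, OpenCV 4.12 (cv2) and the standard library are available. Lean on these libraries where they do the work, as an engineer would, in place of code of your own. Each camera call takes 0.05 s, during which the arm holds its last target. There are 200 camera calls.

## Task

Empty the white tub in the tipping stand of its three bolts: slide the open carton tray up to the foot of the tipping stand, squarely and centrally under the tub's pouring lip, then swing the tub over by its lever so that all three bolts slide out into the tray. Swing the tub back until it stands fully home on its foot, and leave everything else on the bench where it is.

Things in the scene. Friction and masses are not known exactly. Their poses are not given: they have to be found in the camera images.
- stand: Tipping stand fixed to the bench: plywood foot (x -98..98, y -48..62, 12 mm high), two raked grey cheeks at x = +-73 mm with a pivot. White tub, 120 mm high, 116 mm across the rim, 92 mm across the bottom, hangs on it in a steel band and stands on the foot. Origin: on the bench under the tub's centre, z up. The tub pours to the stand's -y; its lever is on the -x side.
- pivot (a point): Middle of the pivot axis, which runs along the stand's x; 66 mm to -y of the stand's origin, 99 mm above the bench.
- tipper (a joint): Angle of tub, band and lever about the pivot, rad: 0 = tub upright, home on the foot; grows as the tub's mouth swings over to -y; 1.57 = tub lying level; end stop 2.45. The pivot is stiff (friction about 0.35 N m).
- tipper_grip (a point): Middle of the lever's black rubber grip: round bar, 18 mm thick, 70 mm long, parallel to the stand's x, outer end to -x. Radius 150 mm about the pivot axis. Tub upright: lever leans 1.22 rad back from vertical to +y, grip 127 mm to -x and 75 mm to +y of the stand's origin, 150 mm up. It swings up and over to -y; highest 249 mm.
- tub_lip (a point): Point of the tub's rim on its pouring side (-y); 134 mm above the bench when upright. Tipped fully it lies about 95 mm to -y of the stand's origin, 75 mm above the bench.
- tray: Open brown carton tray, outside 138 (its x) x 199 (its y) x 54 mm high, walls 4 mm, floor 4 mm, 0.3 kg, loose. Origin: centre of its underside, z up. Its long sides belong parallel to the stand's x; with a long side against the foot its centre is about 120 mm to -y of the stand's origin.
- bolt_a_mid (a point): M16 hex bolt, plain steel, 85 mm long, shank 16 mm, head 27 mm across and 10 mm thick; at the start it stands head down in the tub. This point: the middle of its length, on its axis; z runs along the shank, away from the head.
- bolt_b_mid (a point): M16 hex bolt, plain steel, 85 mm long, shank 16 mm, head 27 mm across and 10 mm thick; at the start it stands head down in the tub. This point: the middle of its length, on its axis; z runs along the shank, away from the head.
- bolt_c_mid (a point): M16 hex bolt, plain steel, 85 mm long, shank 16 mm, head 27 mm across and 10 mm thick; at the start it stands head down in the tub. This point: the middle of its length, on its axis; z runs along the shank, away from the head.
- tape_roll: Roll of grey tape, 112 mm across, 48 mm high, a bystander. Origin: centre of its underside.
- battery: Black tool battery, 105 x 73 x 55 mm, a bystander. Origin: centre of its underside.
- tape_meas: Yellow tape measure, 82 x 38 x 66 mm, a bystander. Origin: centre of its underside.

How it is judged:
By the outcome, as a careful person would: the job done as asked, in the order asked, and still so for the second after the job is handed in, with the robot touching nothing.
It also fails if it takes over 61 s, if anything falls off the work surface, if the arm or the gripper's body presses on something with over 40 N, if the wrist force passes 120 N, or if a joint passes its speed limit or range.

## Working session

There is one attempt and no reset: what is moved stays moved. The work goes in short steps, Python scripts to look and compute and a tool call to move; the robot and the scene stay as the last step left them, time stands still between calls to the robot, and variables do not carry over. Pictures are saved under pics/ and viewed, at most 10 in all, crops included, and the job is handed in when it is done.

Besides the shell and the picture viewer there is one more tool, called after ">>>" as name(argument=value, ...) on one line, values as JSON. step_arm: Moves the arm, as the interface text tells. Its arguments: {"type":"object","properties":{"motion":{"type":"array"},"force":{"type":"number"}},"required":["motion"]}

```bash
mkdir -p pics; cat > h.py <<'E'
import numpy as np,cv2
from scipy.spatial.transform import Rotation as R
from plant import r
def cam(n):
    st=r.get_state(); s=r.snapshot(n)
    if 'mount' in s:
        T=np.eye(4);T[:3,:3]=R.from_quat(st['eef_rot']).as_matrix();T[:3,3]=st['tool_pos'];T=T@np.array(s['mount'])
    else:
        T=np.eye(4);o=np.array(s['orientation']);T[:3,:3]=o if o.shape==(3,3) else R.from_quat(o).as_matrix();T[:3,3]=s['xyz']
    return s,T
def cloud(s,T):
    d=s['depth'];v,u=np.mgrid[:d.shape[0],:d.shape[1]]
    P=np.stack([(u-s['cx'])/s['fx']*d,(v-s['cy'])/s['fy']*d,d],-1)
    return P@T[:3,:3].T+T[:3,3]
def w(T,p): return T[:3,:3]@np.array(p)+T[:3,3]
def save(s,n): cv2.imwrite('pics/'+n+'.png',s['pixels'][...,::-1])
E
python3 - <<'E'
from h import *
print(r.tip_reach,r.get_state())
for n in('scene','top'):
    s,T=cam(n);save(s,n+'0');print(n,T.round(3).tolist(),s['fx'])
    np.savez(n+'0',pc=cloud(s,T),px=s['pixels'])
    for t in('stand','pivot','tipper','tipper_grip','tub_lip','tray','bolt_a_mid','tape_roll','battery','tape_meas'):
        print(t,[(round(x['score'],2),w(T,x['at']).round(3).tolist()) for x in r.search_frame(n,t)[:3]])
E
```

```text
0.022 {'clock': 0.0, 'q': array([ 1.21978845,  0.69000576, -0.19450324,  1.56636271,  0.15729519,
        0.90250474, -0.21510942]), 'qd': array([ 5.30362027e-04, -1.51375547e-03, -1.68314117e-05,  2.28128111e-04,
       -2.09459131e-04,  6.60714303e-04,  3.56255242e-04]), 'joint_torque': array([ 9.78936223e-04, -5.27567053e+01, -1.26675099e+00, -1.53430206e+01,
       -5.27120847e-02,  6.62941879e-03,  2.01671919e-04]), 'tool_pos': array([ 0.23433633, -0.57875057,  0.25989117]), 'eef_rot': array([ 9.81540643e-01,  1.91251334e-01, -2.48799299e-04, -9.11510303e-04]), 'contact_force': array([ 0.76986682,  0.81109038, -0.20666599]), 'moment': array([-0.01378767, -0.0345683 , -0.00193487]), 'finger_force': 0.0, 'opening': 1.000825042563671}
scene [[-0.268, 0.78, -0.565, 1.169], [0.963, 0.208, -0.169, 0.029], [-0.015, -0.59, -0.807, 0.983], [0.0, 0.0, 0.0, 1.0]] 433.68124620734875
stand [(0.76, [0.589, -0.167, 0.079])]
pivot [(0.96, [0.59, -0.167, 0.079])]
tipper [(0.78, [0.537, -0.178, 0.106])]
tipper_grip [(0.91, [0.537, -0.178, 0.106])]
tub_lip [(0.78, [0.536, -0.177, 0.111])]
tray [(0.92, [0.605, -0.357, 0.005])]
bolt_a_mid [(0.47, [0.579, -0.164, 0.101])]
tape_roll [(0.92, [0.776, -0.055, 0.049])]
battery [(0.85, [0.376, -0.172, 0.054]), (0.68, [0.548, -0.155, 0.088])]
tape_meas []
top [[-0.01, -0.992, 0.129, 0.447], [-1.0, 0.014, 0.027, -0.176], [-0.029, -0.129, -0.991, 1.094], [0.0, 0.0, 0.0, 1.0]] 486.1320805829337
stand [(0.71, [0.544, -0.172, 0.065])]
pivot [(0.94, [0.55, -0.172, 0.06]), (0.2, [0.568, -0.163, 0.079])]
tipper [(0.63, [0.558, -0.174, 0.108]), (0.63, [0.768, -0.061, 0.048]), (0.59, [0.554, -0.193, 0.068])]
tipper_grip [(0.64, [0.551, -0.181, 0.103])]
tub_lip [(0.66, [0.553, -0.172, 0.108])]
tray []
bolt_a_mid [(0.19, [0.359, -0.179, 0.059])]
tape_roll [(0.76, [0.766, -0.059, 0.045])]
battery [(0.64, [0.361, -0.179, 0.059])]
tape_meas [(0.93, [0.375, 0.025, 0.065])]
```

View pics/scene0.png

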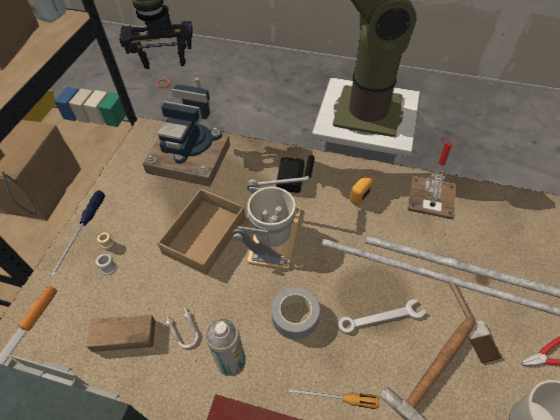

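View pics/top0.png

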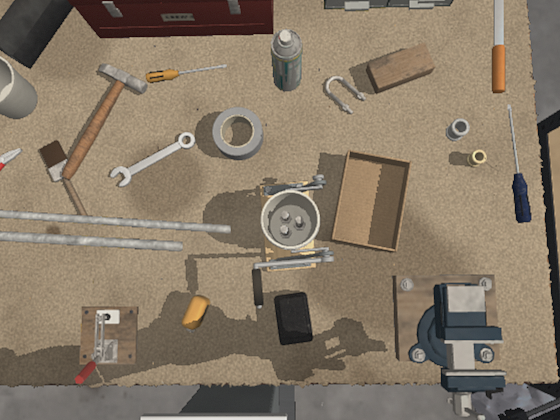

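The scene and top views show the tub at top-view (290,220), with the grip at (257,285) on the robot side. The tray is at (372,200), with the vise beside it, and the battery at (293,317) sits near the lever. Next I'll fit the geometry from the depth data.

```bash
python3 - <<'E'
from h import *
for n in('top0','scene0'):
    D=np.load(n+'.npz');P=D['pc'].reshape(-1,3);C=D['px'].reshape(-1,3).astype(int)
    print(n)
    def box(x0,x1,y0,y1,z0,z1):return (P[:,0]>x0)&(P[:,0]<x1)&(P[:,1]>y0)&(P[:,1]<y1)&(P[:,2]>z0)&(P[:,2]<z1)
    m=box(.45,.68,-.29,-.05,.126,.145)&(C.min(1)>120)
    if m.sum()>5:
        c,ra=cv2.minEnclosingCircle(P[m][:,:2].astype(np.float32));print('rim',m.sum(),c,ra,np.median(P[m][:,2]))
        q=P[m][:,:2];A=np.c_[2*q,np.ones(len(q))];s=np.linalg.lstsq(A,(q**2).sum(1),rcond=None)[0];print('fit',s[:2],np.sqrt(s[2]+s[:2]@s[:2]))
    m=box(.42,.8,-.5,-.26,.045,.062)
    print('tray',m.sum(),cv2.minAreaRect(P[m][:,:2].astype(np.float32)),np.median(P[m][:,2]))
    m=box(.45,.7,-.28,-.04,.007,.018)
    print('foot',m.sum(),cv2.minAreaRect(P[m][:,:2].astype(np.float32)))
    m=box(.38,.5,-.2,-.04,.1,.2)&(C.max(1)<75)
    if m.sum()>5:print('grip',m.sum(),P[m].mean(0),cv2.minAreaRect(P[m][:,:2].astype(np.float32)),np.percentile(P[m][:,2],[5,50,95]))
    m=box(.25,.44,-.3,-.09,.03,.08)&(C.max(1)<75)
    print('batt',m.sum(),cv2.minAreaRect(P[m][:,:2].astype(np.float32)),np.percentile(P[m][:,2],[5,50,95]))
    m=box(.2,.55,-.7,-.3,.015,.4)
    for a in np.arange(.2,.56,.04):
        k=m&(P[:,0]>a)&(P[:,0]<a+.04)
        if k.sum():print('vise x',round(a,2),P[k][:,1].max().round(3),P[k][:,2].max().round(3))
E
```

```text
top0
rim 599 (0.539674699306488, -0.1676557958126068) 0.07942904531955719 0.13404333514138445
fit [ 0.54529036 -0.17299245] 0.062056326356067115
tray 970 ((0.5618394017219543, -0.3978281021118164), (0.24755574762821198, 0.27419230341911316), 78.14240264892578) 0.05302639520536756
foot 1402 ((0.577083170413971, -0.16003236174583435), (0.23585304617881775, 0.2389131486415863), 1.2902060747146606)
grip 283 [ 0.42514353 -0.11096244  0.1580368 ] ((0.4259169101715088, -0.11048217117786407), (0.06856043636798859, 0.016857784241437912), 5.170653343200684) [0.15416685 0.15822913 0.16160759]
batt 1622 ((0.35645708441734314, -0.1785188764333725), (0.10478736460208893, 0.07011150568723679), 7.599491119384766) [0.03680152 0.05386823 0.05835606]
vise x 0.2 -0.468 0.357
vise x 0.24 -0.398 0.395
vise x 0.28 -0.398 0.136
vise x 0.32 -0.398 0.197
vise x 0.36 -0.398 0.168
vise x 0.4 -0.398 0.169
vise x 0.44 -0.398 0.052
vise x 0.48 -0.3 0.06
vise x 0.52 -0.301 0.058
scene0
rim 316 (0.5425390005111694, -0.1623212844133377) 0.08006910234689713 0.13274679733102956
fit [ 0.55053306 -0.16993469] 0.060797337342177335
tray 693 ((0.564174473285675, -0.39636075496673584), (0.25517404079437256, 0.2739357650279999), 78.50296020507812) 0.05146638206674514
foot 873 ((0.5645427703857422, -0.19717854261398315), (0.19629713892936707, 0.1742735505104065), 4.471469402313232)
grip 155 [ 0.43624566 -0.10995672  0.15409464] ((0.4510992169380188, -0.12418696284294128), (0.058711692690849304, 0.11247214674949646), 54.27240753173828) [0.13959151 0.15606165 0.15955715]
batt 593 ((0.36246880888938904, -0.17528513073921204), (0.10607895255088806, 0.07152330875396729), 6.9050116539001465) [0.03266182 0.05228874 0.05635416]
vise x 0.2 -0.465 0.4
vise x 0.24 -0.395 0.4
vise x 0.28 -0.393 0.345
vise x 0.32 -0.393 0.193
vise x 0.36 -0.393 0.167
vise x 0.4 -0.393 0.166
vise x 0.44 -0.395 0.051
vise x 0.48 -0.3 0.057
vise x 0.52 -0.3 0.057
```

```bash
python3 - <<'E'
from h import *
from scipy.optimize import least_squares as LS
for n in('top0','scene0'):
    D=np.load(n+'.npz');I=D['pc'];C=D['px'].astype(int);P=I.reshape(-1,3);c=C.reshape(-1,3)
    b=lambda x0,x1,y0,y1,z0,z1:(P[:,0]>x0)&(P[:,0]<x1)&(P[:,1]>y0)&(P[:,1]<y1)&(P[:,2]>z0)&(P[:,2]<z1)
    q=P[b(.46,.66,-.27,-.08,.129,.138)][:,:2]
    f=LS(lambda p:np.hypot(*(q-p[:2]).T)-.057,[.556,-.173],loss='cauchy',f_scale=.002);d=np.abs(f.fun)
    print(n,'tub',f.x,len(q))
    # tray: rim points
    q=P[b(.45,.75,-.45,-.25,.049,.058)][:,:2]
    def rect(p):
        a=p[2];u=(q-p[:2])@np.array([[np.cos(a),-np.sin(a)],[np.sin(a),np.cos(a)]])
        e=np.abs(u)-[.0975,.067]
        return np.where((e<0).all(1),e.max(1),np.hypot(*np.maximum(e,0).T))
    best=min((LS(rect,[.60,-.34,a],loss='cauchy',f_scale=.002) for a in np.arange(-.5,.5,.1)),key=lambda f:f.cost)
    print('tray',best.x,np.degrees(best.x[2]),(abs(best.fun)<.004).mean(),len(q))
    m=b(.42,.69,-.28,-.08,.009,.0155);mk=m.reshape(I.shape[:2]).astype(np.uint8)
    k,l,st,_=cv2.connectedComponentsWithStats(mk);
    for i in np.argsort(-st[1:,4])[:4]+1:
        print('foot',st[i,4],cv2.minAreaRect(I[l==i][:,:2].astype(np.float32)))
    # high structures near -x side of stand (lever)
    m=b(.38,.48,-.3,-.05,.07,.2);k=P[m]
    print('lever',k.min(0),k.max(0))
    m=b(.44,.50,-.35,-.05,.02,.2);k=P[m];print('cheek',k.min(0),k.max(0))
E
```

```text
top0 tub [ 0.55899211 -0.17583931] 522
tray [ 0.60807034 -0.35240903 -0.20676834] -11.846953128155398 1.0 636
foot 347 ((0.4942852258682251, -0.16355323791503906), (0.11817345768213272, 0.05233299359679222), 70.12327575683594)
foot 145 ((0.6270058751106262, -0.13087652623653412), (0.05310799181461334, 0.044436145573854446), 3.1710610389709473)
foot 55 ((0.5098851919174194, -0.21453021466732025), (0.016118740662932396, 0.03734084963798523), 32.24584197998047)
foot 48 ((0.46374744176864624, -0.14162230491638184), (0.01043884176760912, 0.037870947271585464), 3.2324419021606445)
lever [ 0.38753545 -0.26096873  0.09244795] [ 0.47901478 -0.10073888  0.16347183]
cheek [ 0.44049316 -0.26188744  0.02006706] [ 0.49961128 -0.10073888  0.16347183]
scene0 tub [ 0.56185334 -0.17220474] 334
tray [ 0.6112947  -0.34836065 -0.2051634 ] -11.754996749514616 0.9777777777777777 450
foot 548 ((0.5617526769638062, -0.16473650932312012), (0.195792555809021, 0.10915187746286392), 4.471469402313232)
foot 17 ((0.5965375304222107, -0.20814234018325806), (0.020860305055975914, 0.008803226985037327), 53.878353118896484)
foot 11 ((0.6396790742874146, -0.1418420523405075), (0.012482138350605965, 0.008471168577671051), 41.848182678222656)
foot 5 ((0.5560685992240906, -0.2665121555328369), (0.0012397284153848886, 0.010930090211331844), 74.94111633300781)
lever [ 0.39195045 -0.25581791  0.10539036] [ 0.47994785 -0.09664912  0.16182724]
cheek [ 0.44043083 -0.25935131  0.02001612] [ 0.49997966 -0.09664912  0.15981502]
```

```bash
python3 - <<'E'
import cv2
a=cv2.imread('pics/top0.png')[160:350,220:420]
cv2.imwrite('pics/c1.png',cv2.resize(a,None,fx=3.1,fy=3.1,interpolation=cv2.INTER_CUBIC))
E
```

```text
(no output)
```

View pics/c1.png

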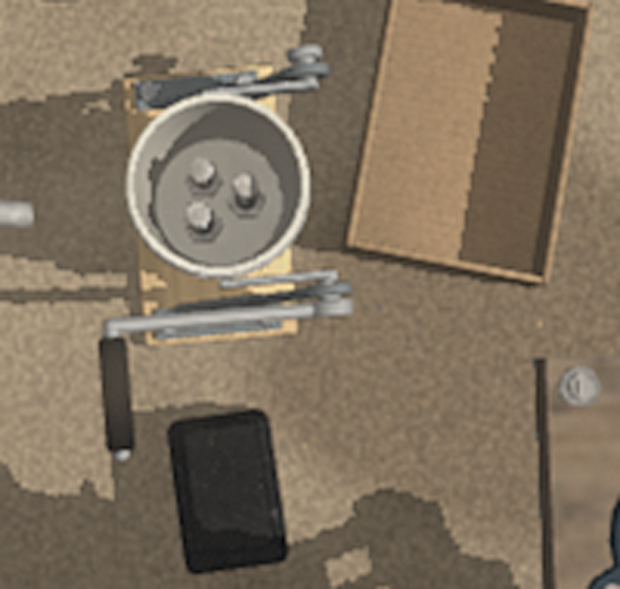

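The crop confirms the fits: the tub is near (0.560,-0.174), the stand yaw is about 4.8°, and the tray yaw is about -11.8°. Nothing stands between the tray and the foot. I'll move over the tray's outer long wall and refine with the wrist camera.

>>> step_arm(motion=[{"dp": [60,-2,0],"twist": [0,0,0.12],"hand": 0.3},{"dp": [120,-5,0],"twist": [0,0,0.24],"hand": 0.3},{"dp": [180,-7,0],"twist": [0,0,0.36],"hand": 0.3},{"dp": [240,-9,0],"twist": [0,0,0.48],"hand": 0.3},{"dp": [300,-11,0],"twist": [0,0,0.59],"hand": 0.3}])

```text
clock: 1.72
tool_pos: [0.5103, -0.4556, 0.2609]
eef_rot: [0.995, -0.104, 0.0, 0.0]
contact_force: [0.1, 0.1, -0.6]
opening: 0.653
finger_force: 0.0
```

```bash
cat >> h.py <<'E'
def go(xyz,yaw=None,Rm=None):
    "tool-frame dp (mm), twist for world target; yaw=angle of tool x, tool down"
    st=r.get_state();R0=R.from_quat(st['eef_rot'])
    if Rm is None:
        c,s=np.cos(yaw),np.sin(yaw);Rm=np.array([[c,s,0],[s,-c,0],[0,0,-1]])
    dp=R0.inv().apply(np.array(xyz)-st['tool_pos'])*1000
    print('clock',round(st['clock'],2),'tcp',st['tool_pos'].round(4),'dp',dp.round(1),'twist',(R0.inv()*R.from_matrix(Rm)).as_rotvec().round(3),'F',st['contact_force'].round(1),'op',round(st['opening'],3))
E
cat > wl.py <<'E'
from h import *
from scipy.optimize import least_squares as LS
import sys
def tray(n='wrist',g=(.608,-.351,-.206),name=None,hw=.08):
    s,T=cam(n)
    if name:save(s,name)
    P=cloud(s,T).reshape(-1,3);P=P[s['depth'].ravel()>0]
    k=(abs(P[:,2]-.0535)<.005)&(np.hypot(*(P[:,:2]-g[:2]).T)<.135);q=P[k][:,:2]
    def rect(p):
        a=p[2];u=(q-p[:2])@np.array([[np.cos(a),-np.sin(a)],[np.sin(a),np.cos(a)]])
        e=np.abs(u)-[.0975,.067]
        return np.where((e<0).all(1),e.max(1),np.hypot(*np.maximum(e,0).T))
    f=LS(rect,g,loss='cauchy',f_scale=.002);p=f.x;a=p[2]
    print(n,'tray',p[:2].round(4),'deg',np.degrees(a).round(2),'in',(abs(f.fun)<.004).mean().round(2),len(q),'outer wall',(p[:2]+.067*np.array([np.sin(a),-np.cos(a)])).round(4),'z',np.median(P[k][:,2]).round(4))
    return p,P,s
E
python3 - <<'E'
from wl import *
p,P,s=tray(name='w1')
go([.596,-.416,.2],-.206)
E
```

```text
wrist tray [ 0.6089 -0.3505] deg -11.8 in 0.96 3730 outer wall [ 0.5952 -0.4161] z 0.0535
clock 1.77 tcp [ 0.5212 -0.4475  0.2605] dp [ 66.6 -45.2  61.4] twist [-0.007 -0.008  0.006] F [7.6 3.4 0.4] op 0.65
```

```bash
python3 - <<'E'
from wl import *
p,P,s=tray()
tray('top')
go([.5952,-.4161,.1],-.206)
E
```

```text
wrist tray [ 0.6093 -0.3506] deg -11.81 in 0.97 3785 outer wall [ 0.5956 -0.4162] z 0.0535
top tray [ 0.608  -0.3524] deg -11.82 in 0.99 678 outer wall [ 0.5943 -0.418 ] z 0.0539
clock 1.88 tcp [ 0.5134 -0.4523  0.2602] dp [ 72.8 -51.  160.5] twist [-0.003 -0.002  0.009] F [-1.2 -0.6 -0.3] op 0.649
```

>>> step_arm(motion=[{"dp": [40,-28,40],"twist": [0,0,0],"hand": 0.3},{"dp": [74,-52,80],"twist": [0,0,0],"hand": 0.3},{"dp": [74,-52,130],"twist": [0,0,0],"hand": 0.3},{"dp": [74,-52,150],"twist": [0,0,0],"hand": 0.3},{"dp": [74,-52,150],"twist": [0,0,0],"hand": 0.3}])

```text
clock: 2.5
tool_pos: [0.5895, -0.4219, 0.1099]
eef_rot: [0.995, -0.103, -0.001, 0.0]
contact_force: [0.3, 0.9, 1.3]
opening: 0.65
finger_force: 0.0
```

```bash
python3 - <<'E'
from wl import *
go([.5954,-.4164,.055],-.206)
E
```

```text
clock 2.5 tcp [ 0.5895 -0.4219  0.1099] dp [ 4.8 -6.6 54.9] twist [ 0.     0.003 -0.001] F [0.3 0.9 1.3] op 0.65
```

>>> step_arm(motion=[{"dp": [5,-6,30],"twist": [0,0,0],"hand": 0.3},{"dp": [5,-6,55],"twist": [0,0,0],"hand": 0.3},{"dp": [5,-6,55],"twist": [0,0,0],"hand": 0.3},{"dp": [5,-6,55],"twist": [0,0,0],"hand": -1},{"dp": [5,-6,55],"twist": [0,0,0],"hand": -1}], force=30)

```text
clock: 3.12
tool_pos: [0.5983, -0.4167, 0.0573]
eef_rot: [0.995, -0.103, 0.001, 0.001]
contact_force: [-0.7, -0.3, 0.6]
opening: 0.446
finger_force: 0.0
```

>>> step_arm(motion=[{"dp": [0,0,0],"twist": [0,0,0],"hand": -1},{"dp": [0,0,0],"twist": [0,0,0],"hand": -1}], force=30)

```text
clock: 3.38
tool_pos: [0.5979, -0.416, 0.0562]
eef_rot: [0.995, -0.102, 0.0, 0.0]
contact_force: [-0.7, -0.5, 0.2]
opening: 0.219
finger_force: 0.0
```

```bash
python3 - <<'E'
from wl import *
tray('top')
tray('scene')
a=.0838;o=np.array([.5605,-.174])
t=o+.187*np.array([np.sin(a),-np.cos(a)])
print(t);go([*t,.056],a)
E
```

```text
top tray [ 0.6081 -0.3519] deg -11.85 in 0.99 475 outer wall [ 0.5944 -0.4174] z 0.0542
scene tray [ 0.6112 -0.3482] deg -11.89 in 0.94 432 outer wall [ 0.5974 -0.4138] z 0.0523
[ 0.57615227 -0.36034379]
clock 3.48 tcp [ 0.5978 -0.4158  0.056 ] dp [-32.5 -49.9  -0.1] twist [ 0.    -0.    -0.289] F [-0.2  0.  -0.1] op 0.129
```

>>> step_arm(motion=[{"dp": [0,0,0],"twist": [0,0,0],"hand": -1},{"dp": [0,0,0],"twist": [0,0,0],"hand": -1},{"dp": [0,0,0],"twist": [0,0,0],"hand": -1}], force=30)

```text
clock: 3.85
tool_pos: [0.5977, -0.4161, 0.0558]
eef_rot: [0.995, -0.102, 0.0, 0.0]
contact_force: [-0.2, -0.1, 0.9]
opening: 0.044
finger_force: 30.0
```

>>> step_arm(motion=[{"dp": [-6,-8,0],"twist": [0,0,-0.06],"hand": -1},{"dp": [-12,-16,0],"twist": [0,0,-0.12],"hand": -1},{"dp": [-18,-24,0],"twist": [0,0,-0.18],"hand": -1},{"dp": [-24,-31,0],"twist": [0,0,-0.24],"hand": -1},{"dp": [-29,-38,0],"twist": [0,0,-0.29],"hand": -1}])

```text
clock: 4.47
tool_pos: [0.5768, -0.3722, 0.0558]
eef_rot: [0.999, 0.044, 0.0, 0.0]
contact_force: [1.3, -0.5, -0.8]
opening: 0.041
finger_force: 30.0
```

```bash
python3 - <<'E'
from wl import *
g=(.571,-.306,.08)
s,T=cam('top');save(s,'top2')
tray('top',g); tray('scene',g)
a=.0838;o=np.array([.5605,-.174])
t=o+.187*np.array([np.sin(a),-np.cos(a)])
go([*t,.056],a)
E
```

```text
top tray [ 0.567  -0.3054] deg 4.89 in 0.89 364 outer wall [ 0.5727 -0.3722] z 0.0541
scene tray [ 0.5701 -0.3015] deg 4.97 in 0.71 355 outer wall [ 0.5759 -0.3683] z 0.0527
clock 4.62 tcp [ 0.5764 -0.3711  0.0558] dp [  0.7 -10.7  -0.2] twist [-0.003  0.002  0.002] F [-1.4  3.5  2.1] op 0.038
```

View pics/top2.png

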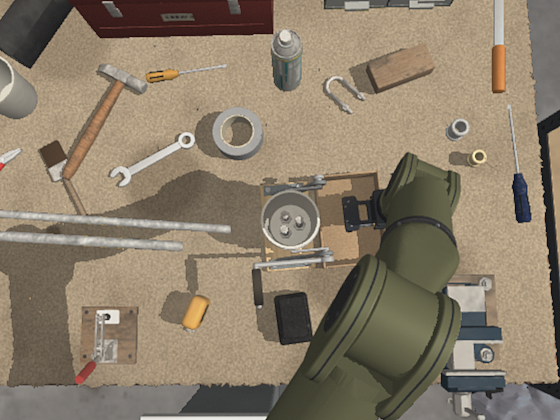

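The top view shows the tray gripped and square to the stand, about 10 mm short of the foot and about 3 mm off to -x. I'll close the gap gently.

>>> step_arm(motion=[{"dp": [3,-4,0],"twist": [0,0,0],"hand": -1},{"dp": [3,-7,0],"twist": [0,0,0],"hand": -1},{"dp": [3,-9,0],"twist": [0,0,0],"hand": -1},{"dp": [3,-10,0],"twist": [0,0,0],"hand": -1}])

```text
clock: 5.12
tool_pos: [0.5792, -0.3649, 0.0559]
eef_rot: [0.999, 0.042, 0.0, 0.002]
contact_force: [-1.1, -6.1, -1.9]
opening: 0.043
finger_force: 30.0
```

>>> step_arm(motion=[{"dp": [0,-1,0],"twist": [0,0,0],"hand": -1},{"dp": [0,-2,0],"twist": [0,0,0],"hand": -1}])

```text
clock: 5.38
tool_pos: [0.5791, -0.3647, 0.0561]
eef_rot: [0.999, 0.041, 0.001, 0.003]
contact_force: [0.1, -9.6, -1.7]
opening: 0.042
finger_force: 30.0
```

```bash
python3 - <<'E'
from wl import *
g=(.571,-.298,.08)
for n in('top','scene'):
    p,_,_=tray(n,g)
    o={'top':[.559,-.1758],'scene':[.5619,-.1722]}[n];a=.0838
    d=p[:2]-o;print('in stand',d@[np.cos(a),np.sin(a)],d@[-np.sin(a),np.cos(a)])
print(r.get_state()['contact_force'],r.get_state()['moment'],r.get_state()['tool_pos'])
E
```

```text
top tray [ 0.5703 -0.2989] deg 4.32 in 0.86 341 outer wall [ 0.5754 -0.3657] z 0.054
in stand 0.0009929202137817419 -0.12364640792587162
scene tray [ 0.5738 -0.2947] deg 4.15 in 0.67 399 outer wall [ 0.5786 -0.3616] z 0.053
in stand 0.0016037476586334021 -0.12310524379670801
[ 0.58288706 -8.18022474 -1.91392808] [-1.56840782  0.02467748 -0.08267465] [ 0.57912731 -0.3647198   0.05615962]
```

>>> step_arm(motion=[{"dp": [0,1,0],"twist": [0,0,0],"hand": 0},{"dp": [0,1,0],"twist": [0,0,0],"hand": 0},{"dp": [0,1,0],"twist": [0,0,0],"hand": 0},{"dp": [0,5,-40],"twist": [0,0,0],"hand": 0},{"dp": [0,15,-90],"twist": [0,0,0],"hand": 0}])

```text
clock: 6.1
tool_pos: [0.5799, -0.3736, 0.1454]
eef_rot: [0.999, 0.043, -0.001, -0.002]
contact_force: [-0.2, -1.0, 0.2]
opening: 0.498
finger_force: 0.0
```

>>> step_arm(motion=[{"dp": [-20,10,-50],"twist": [0,0,0],"hand": 0},{"dp": [-40,20,-90],"twist": [0,0,0],"hand": 0},{"dp": [-40,20,-90],"twist": [0,0,0],"hand": 0}])

```text
clock: 6.48
tool_pos: [0.542, -0.4015, 0.2397]
eef_rot: [0.999, 0.041, 0.002, 0.003]
contact_force: [0.7, -0.5, -0.7]
opening: 0.5
finger_force: 0.0
```

```bash
python3 - <<'E'
from wl import *
g=(.571,-.298,.08)
for n in('top','scene','wrist'):
    p,P,s=tray(n,g,name='t3'+n)
    q=P[(abs(P[:,2]-.134)<.0045)&(np.hypot(P[:,0]-.56,P[:,1]+.174)<.1)][:,:2]
    f=LS(lambda p:np.hypot(*(q-p[:2]).T)-.057,[.56,-.174],loss='cauchy',f_scale=.002)
    o=f.x;a=p[2]
    d=p[:2]-o;print('tub',o,len(q),'in stand',d@[np.cos(a),np.sin(a)],d@[-np.sin(a),np.cos(a)])
go([.5,-.4,.3],.08)
E
```

```text
top tray [ 0.5703 -0.2998] deg 4.6 in 0.9 472 outer wall [ 0.5757 -0.3666] z 0.054
tub [ 0.5590273  -0.17580649] 512 in stand 0.0012933824056880717 -0.12449398095956733
scene tray [ 0.5734 -0.2961] deg 4.75 in 0.78 427 outer wall [ 0.579  -0.3629] z 0.0527
tub [ 0.56179702 -0.1720358 ] 328 in stand 0.001318377200342771 -0.1245849305909192
wrist tray [ 0.5719 -0.2978] deg 4.63 in 0.85 4385 outer wall [ 0.5774 -0.3645] z 0.0536
tub [ 0.56090189 -0.17349843] 1720 in stand 0.0009762563795546815 -0.12474590384447985
clock 6.62 tcp [ 0.5423 -0.3972  0.2346] dp [-42.4  -1.  -65.4] twist [-0.002  0.001  0.006] F [-0.6  0.6  0. ] op 0.5
```

View pics/t3wrist.png

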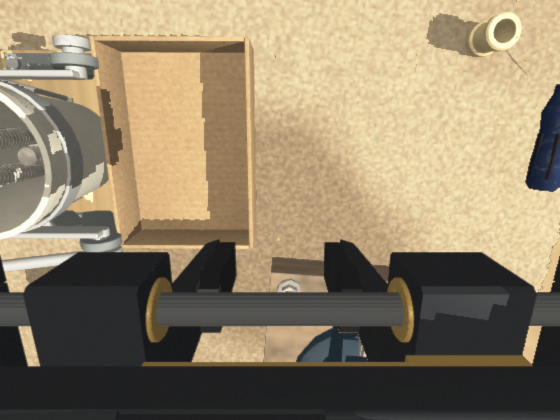

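The wrist view shows the tray square, with its near long wall at column ~100–125 beside the cheeks. A small gap to the foot may remain, so I'll measure it.

```bash
python3 - <<'E'
from h import *
D=np.load('scene0.npz')['pc'].reshape(-1,3),np.load('top0.npz')['pc'].reshape(-1,3)
s,T=cam('wrist');W=cloud(s,T).reshape(-1,3);W=W[s['depth'].ravel()>0]
for nm,P,o in(('scene0',D[0],[.5619,-.1721]),('top0',D[1],[.559,-.1758]),('wrist',W,[.5609,-.1735])):
    for a in (.081,):
        d=P[:,:2]-o;x=d@[np.cos(a),np.sin(a)];y=d@[-np.sin(a),np.cos(a)];z=P[:,2]
        print(nm)
        m=(abs(z-.012)<.0025)&(abs(x)<.09)&(abs(y)<.08)
        for lo in(-.09,-.045,0,.045):
            k=m&(x>=lo)&(x<lo+.045);print(' foot x',lo,k.sum(),np.percentile(y[k],[1,3,97]).round(4) if k.sum()>5 else '')
        for sg in(-1,1):
            for zz in np.arange(.02,.11,.01):
                k=(abs(sg*x-.073)<.025)&(abs(z-zz)<.005)&(y<0)&(y>-.11)
                if nm=='wrist' and zz<.06:continue
                if k.sum()>3:print(' cheek',sg,zz.round(2),k.sum(),np.percentile(y[k],[2,10]).round(4))
E
```

```text
scene0
 foot x -0.09 52 [0.031  0.0446 0.0617]
 foot x -0.045 59 [0.0199 0.0465 0.0612]
 foot x 0 124 [-0.0467 -0.0445  0.061 ]
 foot x 0.045 177 [-0.047  -0.0453  0.0606]
 cheek -1 0.04 6 [-0.0154 -0.0133]
 cheek -1 0.05 11 [-0.0886 -0.0156]
 cheek -1 0.06 9 [-0.0202 -0.0186]
 cheek -1 0.07 18 [-0.0153 -0.0151]
 cheek -1 0.08 20 [-0.0728 -0.025 ]
 cheek -1 0.09 22 [-0.0785 -0.0743]
 cheek -1 0.1 50 [-0.0808 -0.0779]
 cheek 1 0.02 99 [-0.0359 -0.0323]
 cheek 1 0.03 28 [-0.0393 -0.0354]
 cheek 1 0.04 37 [-0.0436 -0.0384]
 cheek 1 0.05 48 [-0.0525 -0.0445]
 cheek 1 0.06 63 [-0.0567 -0.0511]
 cheek 1 0.07 51 [-0.0605 -0.0554]
 cheek 1 0.08 26 [-0.0573 -0.055 ]
 cheek 1 0.09 42 [-0.076  -0.0707]
 cheek 1 0.1 99 [-0.0788 -0.0719]
top0
 foot x -0.09 298 [-0.0467 -0.0454  0.0587]
 foot x -0.045 81 [-0.0472 -0.046   0.0608]
 foot x 0 14 [-0.0209 -0.0192  0.06  ]
 foot x 0.045 109 [-0.0471 -0.0465  0.061 ]
 cheek -1 0.02 70 [-0.0436 -0.0353]
 cheek -1 0.05 4 [-0.0446 -0.0395]
 cheek -1 0.06 11 [-0.0431 -0.0411]
 cheek -1 0.07 39 [-0.0349 -0.0304]
 cheek -1 0.08 10 [-0.0386 -0.0385]
 cheek -1 0.09 12 [-0.0637 -0.0442]
 cheek -1 0.1 32 [-0.0755 -0.0704]
 cheek 1 0.02 60 [-0.0415 -0.0349]
 cheek 1 0.03 6 [-0.0372 -0.0362]
 cheek 1 0.06 4 [-0.0083 -0.0078]
 cheek 1 0.07 19 [-0.0315 -0.0286]
 cheek 1 0.08 17 [-0.0396 -0.0382]
 cheek 1 0.09 21 [-0.0708 -0.0462]
 cheek 1 0.1 75 [-0.0813 -0.0747]
wrist
 foot x -0.09 828 [-0.0586 -0.0584  0.015 ]
 foot x -0.045 145 [-0.0589 -0.0588 -0.0213]
 foot x 0 206 [-0.059  -0.0588 -0.0177]
 foot x 0.045 1406 [-0.0586 -0.0583  0.0574]
 cheek -1 0.06 208 [-0.0904 -0.0551]
 cheek -1 0.07 59 [-0.0644 -0.0619]
 cheek -1 0.08 22 [-0.0684 -0.0679]
 cheek -1 0.09 86 [-0.08   -0.0787]
 cheek -1 0.1 574 [-0.0813 -0.0803]
 cheek 1 0.06 100 [-0.0972 -0.0585]
 cheek 1 0.07 179 [-0.0621 -0.022 ]
 cheek 1 0.08 47 [-0.0677 -0.0546]
 cheek 1 0.09 76 [-0.0799 -0.0767]
 cheek 1 0.1 658 [-0.0817 -0.0806]
```

```bash
python3 - <<'E'
from wl import *
go([.5796,-.3925,.05],.081)
E
```

```text
clock 6.67 tcp [ 0.5423 -0.397   0.2341] dp [ 37.8  -0.7 184. ] twist [-0.003  0.002  0.006] F [-0.6 -0.3  0.3] op 0.499
```

>>> step_arm(motion=[{"dp": [38,4,50],"twist": [0,0,0],"hand": -1},{"dp": [38,4,100],"twist": [0,0,0],"hand": -1},{"dp": [38,4,140],"twist": [0,0,0],"hand": -1},{"dp": [38,4,180],"twist": [0,0,0],"hand": -1},{"dp": [38,4,184],"twist": [0,0,0],"hand": -1}])

```text
clock: 7.3
tool_pos: [0.578, -0.3964, 0.0468]
eef_rot: [0.999, 0.043, -0.004, -0.003]
contact_force: [0.1, -0.1, 0.2]
opening: 0.004
finger_force: 0.0
```

>>> step_arm(motion=[{"dp": [0,-4,0],"twist": [0,0,0],"hand": -1},{"dp": [0,-8,0],"twist": [0,0,0],"hand": -1},{"dp": [0,-10,0],"twist": [0,0,0],"hand": -1},{"dp": [0,-11,0],"twist": [0,0,0],"hand": -1}])

```text
clock: 7.8
tool_pos: [0.5799, -0.3886, 0.0528]
eef_rot: [0.999, 0.043, 0.001, 0.0]
contact_force: [-0.5, -0.3, -0.1]
opening: -0.0
finger_force: 0.0
```

>>> step_arm(motion=[{"dp": [0,-3,0],"twist": [0,0,0],"hand": -1},{"dp": [0,-6,0],"twist": [0,0,0],"hand": -1},{"dp": [0,-6,0],"twist": [0,0,0],"hand": -1}])

```text
clock: 8.18
tool_pos: [0.5789, -0.3828, 0.0518]
eef_rot: [0.999, 0.042, 0.0, 0.0]
contact_force: [-0.3, -0.9, 0.2]
opening: 0.009
finger_force: 0.4
```

>>> step_arm(motion=[{"dp": [0,-2,0],"twist": [0,0,0],"hand": -1},{"dp": [0,-3,0],"twist": [0,0,0],"hand": -1},{"dp": [0,-3,0],"twist": [0,0,0],"hand": -1}])

```text
clock: 8.55
tool_pos: [0.5788, -0.3825, 0.0521]
eef_rot: [0.999, 0.042, 0.001, 0.002]
contact_force: [0.9, -5.1, -0.8]
opening: 0.001
finger_force: 2.8
```

The tray is firmly against the stand, since contact stopped it. Next is the lever: retreat, rise and cross to above the grip.

>>> step_arm(motion=[{"dp": [0,12,-10],"twist": [0,0,0],"hand": -1},{"dp": [0,15,-70],"twist": [0,0,0],"hand": -0.2},{"dp": [-5,5,-130],"twist": [0,0,0],"hand": -0.2},{"dp": [-25,-25,-190],"twist": [0,0,0],"hand": -0.2},{"dp": [-60,-70,-205],"twist": [0,0,0],"hand": -0.2}])

```text
clock: 9.18
tool_pos: [0.5162, -0.3171, 0.26]
eef_rot: [0.999, 0.042, 0.004, 0.002]
contact_force: [0.7, 0.2, -0.6]
opening: 0.395
finger_force: 0.0
```

```bash
python3 - <<'E'
from wl import *
go([.428,-.17,.26],.081)
E
```

```text
clock 9.18 tcp [ 0.5162 -0.3171  0.26  ] dp [ -75.6 -154.    -1.2] twist [ 0.004 -0.008  0.003] F [ 0.7  0.2 -0.6] op 0.395
```

>>> step_arm(motion=[{"dp": [-28,-50,0],"twist": [0,0,0],"hand": -0.2},{"dp": [-55,-105,0],"twist": [0,0,0],"hand": -0.2},{"dp": [-76,-150,0],"twist": [0,0,0],"hand": -0.2},{"dp": [-76,-154,0],"twist": [0,0,0],"hand": -0.2}])

```text
clock: 9.68
tool_pos: [0.4234, -0.166, 0.2567]
eef_rot: [0.999, 0.045, -0.001, -0.001]
contact_force: [-0.4, -0.9, 0.3]
opening: 0.402
finger_force: 0.0
```

```bash
cat > gr.py <<'E'
from wl import *
def grip(n='wrist',lo=.145):
    s,T=cam(n);P=cloud(s,T).reshape(-1,3);C=s['pixels'].reshape(-1,3).astype(int)
    m=(s['depth'].ravel()>0)&(P[:,2]>lo)&(P[:,2]<.168)&(C.max(1)<90)&(np.hypot(P[:,0]-.428,P[:,1]+.109)<.06)
    q=P[m];print(n,'grip',m.sum(),cv2.minAreaRect(q[:,:2].astype(np.float32)),'topz',np.percentile(q[:,2],95),'mean',q.mean(0).round(4))
    return s
E
python3 - <<'E'
from gr import *
s=grip();grip('scene')
save(s,'g1')
print([(round(x['score'],2),np.round(x['at'],3)) for x in r.search_frame('wrist','tipper_grip')])
go([.428,-.109,.153],.081)
E
```

```text
wrist grip 2052 ((0.428325891494751, -0.10937134176492691), (0.06910034269094467, 0.016531601548194885), 4.648093223571777) topz 0.15952073453305707 mean [ 0.4302 -0.11    0.1572]
scene grip 140 ((0.4348389804363251, -0.1079222559928894), (0.023153776302933693, 0.07860153168439865), 88.68840026855469) topz 0.15963923169222727 mean [ 0.4341 -0.1072  0.1556]
[(0.77, array([ 0.021, -0.114,  0.246]))]
clock 9.82 tcp [ 0.4266 -0.17    0.2566] dp [  6.4 -60.7 103.5] twist [ 0.001 -0.002  0.004] F [ 0.5 -0.9 -1. ] op 0.401
```

View pics/g1.png

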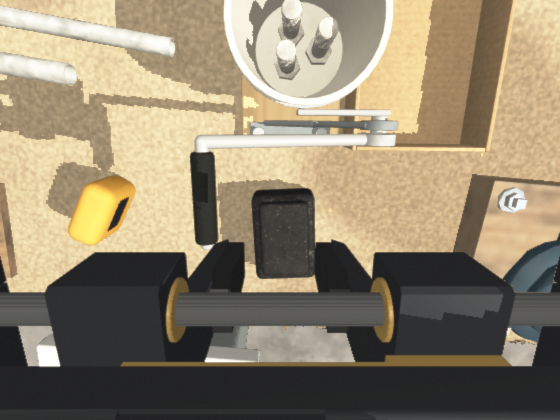

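The grip is at pixel (204,198), matching the prediction at (0.428,-0.109,0.150). The battery at (284,232) is clear of it. I'll descend and grip.

>>> step_arm(motion=[{"dp": [3,-40,10],"twist": [0,0,0],"hand": 0},{"dp": [5,-61,40],"twist": [0,0,0],"hand": 0},{"dp": [6,-61,60],"twist": [0,0,0],"hand": 0},{"dp": [6,-61,60],"twist": [0,0,0],"hand": 0}])

```text
clock: 10.32
tool_pos: [0.4266, -0.1089, 0.195]
eef_rot: [0.999, 0.042, -0.001, 0.0]
contact_force: [-0.0, -0.5, -0.2]
opening: 0.5
finger_force: 0.0
```

```bash
python3 - <<'E'
from wl import *
go([.4283,-.1094,.1535],.081)
E
```

```text
clock 10.32 tcp [ 0.4266 -0.1089  0.195 ] dp [ 1.7  0.7 41.5] twist [-0.     0.002  0.003] F [-0.  -0.5 -0.2] op 0.5
```

>>> step_arm(motion=[{"dp": [1,1,25],"twist": [0,0,0],"hand": 0},{"dp": [1,1,41],"twist": [0,0,0],"hand": 0},{"dp": [1,1,41],"twist": [0,0,0],"hand": -1},{"dp": [1,1,41],"twist": [0,0,0],"hand": -1},{"dp": [1,1,41],"twist": [0,0,0],"hand": -1}], force=25)

```text
clock: 10.95
tool_pos: [0.428, -0.1087, 0.1558]
eef_rot: [0.999, 0.042, 0.001, -0.0]
contact_force: [0.2, -3.0, 2.1]
opening: 0.193
finger_force: 25.1
```

>>> step_arm(motion=[{"dp": [0,0,0],"twist": [0,0,0],"hand": -1},{"dp": [0,0,0],"twist": [0,0,0],"hand": -1}])

```text
clock: 11.2
tool_pos: [0.428, -0.1087, 0.1558]
eef_rot: [0.999, 0.043, 0.001, 0.0]
contact_force: [-0.2, 1.7, 6.5]
opening: 0.192
finger_force: 25.0
```

```bash
python3 - <<'E'
from wl import *
st=r.get_state();print(st['tool_pos'],st['contact_force'],st['opening'],st['finger_force'],st['q'].round(2))
# arc in tool axes (tool y = stand -y, z down)
for n,a,b in((1,0,.49),(2,.49,.98),(3,.98,1.47),(4,1.47,1.96),(5,1.96,2.45)):
    f=lambda t:150*np.array([-np.sin(1.22-t),-np.cos(1.22-t)])
    print(n,[(f(t)-f(a)).round(0).astype(int).tolist() for t in np.linspace(a,b,6)[1:]])
E
```

```text
[ 0.42798795 -0.10869448  0.15577901] [-0.16831002  1.68008488  6.48355389] 0.19242871058133545 25.0499264895916 [ 0.16  0.66 -0.03  2.21  0.07  0.27 -1.41]
1 [[6, -14], [13, -26], [21, -39], [30, -50], [41, -60]]
2 [[11, -9], [24, -17], [37, -24], [50, -30], [64, -34]]
3 [[14, -3], [29, -4], [44, -4], [58, -3], [73, 0]]
4 [[14, 4], [28, 10], [41, 17], [53, 25], [64, 35]]
5 [[10, 10], [20, 22], [28, 34], [35, 47], [40, 61]]
```

>>> step_arm(motion=[{"dp": [0,6,-14],"twist": [0,0,0],"hand": -1},{"dp": [0,13,-26],"twist": [0,0,0],"hand": -1},{"dp": [0,21,-39],"twist": [0,0,0],"hand": -1},{"dp": [0,30,-50],"twist": [0,0,0],"hand": -1},{"dp": [0,41,-60],"twist": [0,0,0],"hand": -1}])

```text
clock: 11.82
tool_pos: [0.4308, -0.1447, 0.2153]
eef_rot: [0.999, 0.045, -0.001, -0.003]
contact_force: [0.7, 15.9, 3.9]
opening: 0.195
finger_force: 25.0
```

```bash
cat > arc.py <<'E'
from h import *
def arc():
    st=r.get_state();a=.083;o=np.array([.5608,-.1735])
    d=st['tool_pos'][:2]-o;x=d@[np.cos(a),np.sin(a)];y=d@[-np.sin(a),np.cos(a)]+.066;z=st['tool_pos'][2]-.0053-.099
    print('t',st['clock'].round(2),'theta',round(1.22-np.arctan2(y,z),3),'rad',np.hypot(y,z).round(4),'x',x.round(4),'F',st['contact_force'].round(1),'op',round(st['opening'],3),st['finger_force'],R.from_quat(st['eef_rot']).as_matrix()[:,0].round(3))
E
python3 -c "
from arc import *
arc()"
```

```text
Traceback (most recent call last):
  File "arc.py", line 5, in arc
    print('t',st['clock'].round(2),'theta',round(1.22-np.arctan2(y,z),3),'rad',np.hypot(y,z).round(4),'x',x.round(4),'F',st['contact_force'].round(1),'op',round(st['opening'],3),st['finger_force'],R.from_quat(st['eef_rot']).as_matrix()[:,0].round(3))
              ^^^^^^^^^^^^^^^^^
AttributeError: 'float' object has no attribute 'round'
```

>>> step_arm(motion=[{"dp": [0,11,-9],"twist": [0,0,0],"hand": -1},{"dp": [0,24,-17],"twist": [0,0,0],"hand": -1},{"dp": [0,37,-24],"twist": [0,0,0],"hand": -1},{"dp": [0,50,-30],"twist": [0,0,0],"hand": -1},{"dp": [0,64,-34],"twist": [0,0,0],"hand": -1}])

```text
clock: 12.45
tool_pos: [0.436, -0.2079, 0.2509]
eef_rot: [0.999, 0.045, -0.001, -0.004]
contact_force: [-3.6, 13.2, 18.7]
opening: 0.195
finger_force: 25.0
```

```bash
sed -i "s/st\['clock'\].round(2)/st['clock']/" arc.py; python3 -c "
from arc import *
arc()"
```

```text
t 12.45 theta 0.941 rad 0.1525 x -0.1272 F [-3.6 13.2 18.7] op 0.195 24.994296084623784 [ 0.996  0.09  -0.001]
```

>>> step_arm(motion=[{"dp": [0,14,-5],"twist": [0,0,0],"hand": -1},{"dp": [0,29,-6],"twist": [0,0,0],"hand": -1},{"dp": [0,44,-6],"twist": [0,0,0],"hand": -1},{"dp": [0,58,-5],"twist": [0,0,0],"hand": -1},{"dp": [0,73,-2],"twist": [0,0,0],"hand": -1}])

```text
clock: 13.08
tool_pos: [0.4418, -0.2842, 0.2513]
eef_rot: [0.999, 0.043, -0.001, -0.002]
contact_force: [-0.9, 4.9, 2.4]
opening: 0.195
finger_force: 25.1
```

```bash
python3 -c "
from arc import *
arc()"
```

```text
t 13.075 theta 1.45 rad 0.1509 x -0.1278 F [-0.9  4.9  2.4] op 0.195 25.09085264056921 [ 0.996  0.086 -0.002]
```

>>> step_arm(motion=[{"dp": [0,14,4],"twist": [0,0,0],"hand": -1},{"dp": [0,28,10],"twist": [0,0,0],"hand": -1},{"dp": [0,41,17],"twist": [0,0,0],"hand": -1},{"dp": [0,53,25],"twist": [0,0,0],"hand": -1},{"dp": [0,64,35],"twist": [0,0,0],"hand": -1}])

```text
clock: 13.7
tool_pos: [0.4469, -0.3502, 0.2152]
eef_rot: [0.999, 0.042, -0.001, -0.001]
contact_force: [-2.2, 4.6, 0.8]
opening: 0.194
finger_force: 25.0
```

```bash
python3 -c "
from arc import *
arc()"
```

```text
t 13.7 theta 1.957 rad 0.1498 x -0.1282 F [-2.2  4.6  0.8] op 0.194 25.04221446812153 [ 0.996  0.085 -0.002]
```

>>> step_arm(motion=[{"dp": [0,10,10],"twist": [0,0,0],"hand": -1},{"dp": [0,20,22],"twist": [0,0,0],"hand": -1},{"dp": [0,28,34],"twist": [0,0,0],"hand": -1},{"dp": [0,34,46],"twist": [0,0,0],"hand": -1},{"dp": [0,38,56],"twist": [0,0,0],"hand": -1}])

```text
clock: 14.32
tool_pos: [0.4499, -0.3875, 0.1583]
eef_rot: [0.999, 0.042, -0.001, -0.001]
contact_force: [-3.3, 5.0, 0.7]
opening: 0.191
finger_force: 24.6
```

```bash
python3 -c "
from arc import *
arc()
for n in('top','scene'):
    s,T=cam(n);save(s,'p'+n)
    print(n,[(round(x['score'],2),w(T,x['at']).round(3).tolist()) for x in r.search_frame(n,'bolt_a_mid')])
a=cv2.imread('pics/ptop.png')[130:340,200:480];b=cv2.imread('pics/pscene.png')[130:340,100:380]
cv2.imwrite('pics/pp.png',np.vstack([cv2.resize(x,(400,300)) for x in(a,b)]))
arc()"
```

```text
t 14.325 theta 2.418 rad 0.1482 x -0.1283 F [-3.3  5.   0.7] op 0.191 24.619889175519347 [ 0.996  0.085 -0.003]
top []
scene [(0.45, [0.598, -0.335, 0.045])]
t 14.525 theta 2.415 rad 0.1482 x -0.1283 F [-2.3  4.3 -6. ] op 0.188 25.184313571080565 [ 0.996  0.085 -0.003]
```

View pics/pp.png

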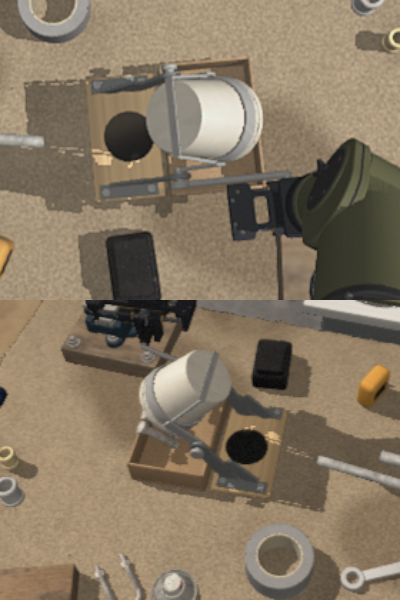

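The tub is tipped over the tray in both views, and the bolts are hidden beneath it. I'll press to the stop, hold so the bolts can slide, then look again.

>>> step_arm(motion=[{"dp": [0,1,4],"twist": [0,0,0],"hand": -1},{"dp": [0,1,4],"twist": [0,0,0],"hand": -1},{"dp": [0,-3,-7],"twist": [0,0,0],"hand": -1},{"dp": [0,1,4],"twist": [0,0,0],"hand": -1},{"dp": [0,1,4],"twist": [0,0,0],"hand": -1}])

```text
clock: 15.15
tool_pos: [0.45, -0.3881, 0.1561]
eef_rot: [0.999, 0.042, -0.001, -0.001]
contact_force: [-3.5, 4.4, -4.3]
opening: 0.182
finger_force: 25.1
```

>>> step_arm(motion=[{"dp": [0,0,0],"twist": [0,0,0],"hand": -1},{"dp": [0,0,0],"twist": [0,0,0],"hand": -1},{"dp": [0,0,0],"twist": [0,0,0],"hand": -1},{"dp": [0,0,0],"twist": [0,0,0],"hand": -1},{"dp": [0,0,0],"twist": [0,0,0],"hand": -1}])

```text
clock: 15.78
tool_pos: [0.45, -0.3881, 0.1563]
eef_rot: [0.999, 0.042, -0.001, -0.001]
contact_force: [-3.4, 4.7, -5.0]
opening: 0.189
finger_force: 25.1
```

```bash
python3 -c "
from arc import *
arc()
for n in('top','scene'):
    s,T=cam(n);P=cloud(s,T);np.savez('tip'+n,px=s['pixels'])
    print(n,[(round(x['score'],2),w(T,x['at']).round(3).tolist()) for x in r.search_frame(n,'bolt_a_mid')])
"
```

```text
t 15.775 theta 2.432 rad 0.1481 x -0.1282 F [-3.4  4.7 -5. ] op 0.189 25.078850201389287 [ 0.996  0.085 -0.002]
top []
scene [(0.46, [0.637, -0.304, 0.013])]
```

>>> step_arm(motion=[{"dp": [0,-5,-14],"twist": [0,0,0],"hand": -1},{"dp": [0,-11,-27],"twist": [0,0,0],"hand": -1},{"dp": [0,-19,-39],"twist": [0,0,0],"hand": -1},{"dp": [0,-29,-50],"twist": [0,0,0],"hand": -1},{"dp": [0,-39,-60],"twist": [0,0,0],"hand": -1}])

```text
clock: 16.6
tool_pos: [0.4464, -0.343, 0.2137]
eef_rot: [0.999, 0.045, -0.003, -0.005]
contact_force: [0.8, 14.4, -28.6]
opening: 0.171
finger_force: 27.0
```

>>> step_arm(motion=[{"dp": [0,-11,-10],"twist": [0,0,0],"hand": -1},{"dp": [0,-23,-18],"twist": [0,0,0],"hand": -1},{"dp": [0,-36,-25],"twist": [0,0,0],"hand": -1},{"dp": [0,-50,-31],"twist": [0,0,0],"hand": -1},{"dp": [0,-64,-35],"twist": [0,0,0],"hand": -1}])

```text
clock: 17.23
tool_pos: [0.4415, -0.2813, 0.2475]
eef_rot: [0.999, 0.044, -0.002, -0.004]
contact_force: [5.2, 6.7, -40.5]
opening: 0.188
finger_force: 28.0
```

```bash
python3 -c "
from arc import *
arc()
for n in('top','scene'):
    s,T=cam(n);save(s,'q'+n)
    print(n,[(round(x['score'],2),w(T,x['at']).round(3).tolist()) for x in r.search_frame(n,'bolt_a_mid')])
a=cv2.imread('pics/qtop.png')[130:340,200:480];b=cv2.imread('pics/qscene.png')[160:300,140:327]
cv2.imwrite('pics/qq.png',np.vstack([cv2.resize(x,(400,300)) for x in(a,b)]))
arc()"
```

```text
t 17.225 theta 1.437 rad 0.1466 x -0.1279 F [  5.2   6.7 -40.5] op 0.188 28.029452017508447 [ 0.996  0.089 -0.004]
top [(0.49, [0.636, -0.32, 0.02])]
scene [(0.73, [0.638, -0.302, 0.017])]
t 17.425 theta 1.432 rad 0.1467 x -0.1279 F [  4.   10.4 -34.8] op 0.186 27.57683395408094 [ 0.996  0.09  -0.005]
```

View pics/qq.png

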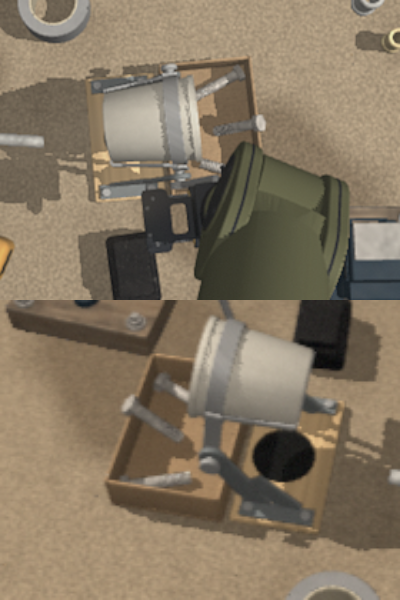

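All three bolts are out and in the tray, though one appears propped with its head on the outer wall. The hand is pulling up on the lever (-40 N), so I'll correct z by about 6 mm on the way back.

>>> step_arm(motion=[{"dp": [0,-8,5],"twist": [0,0,0],"hand": -1},{"dp": [0,-22,3],"twist": [0,0,0],"hand": -1},{"dp": [0,-37,2],"twist": [0,0,0],"hand": -1},{"dp": [0,-52,3],"twist": [0,0,0],"hand": -1},{"dp": [0,-67,6],"twist": [0,0,0],"hand": -1}])

```text
clock: 18.05
tool_pos: [0.4374, -0.2218, 0.2467]
eef_rot: [0.999, 0.041, 0.002, 0.003]
contact_force: [-2.2, -6.1, -7.5]
opening: 0.183
finger_force: 25.4
```

```bash
python3 -c "
from arc import *
arc()
st=r.get_state();a=.083;o=np.array([.5608,-.1735])
f=lambda t:150*np.array([-np.sin(1.22-t),-np.cos(1.22-t)])
d=st['tool_pos'][:2]-o;y=d@[-np.sin(a),np.cos(a)]+.066;z=st['tool_pos'][2]-.0043-.099
for A in((.84,.74,.64,.54,.44),(.34,.24,.14,.06,0)):print([(f(t)-1000*np.array([-y,-z])).round(0).tolist() for t in A])
"
```

```text
t 18.05 theta 1.025 rad 0.1451 x -0.127 F [-2.2 -6.1 -7.5] op 0.183 25.38976013660431 [0.997 0.083 0.004]
[[-28.0, 4.0], [-41.0, 10.0], [-54.0, 18.0], [-66.0, 27.0], [-77.0, 37.0]]
[[-88.0, 48.0], [-96.0, 60.0], [-104.0, 73.0], [-109.0, 83.0], [-113.0, 92.0]]
```

>>> step_arm(motion=[{"dp": [0,-15,4],"twist": [0,0,0],"hand": -1},{"dp": [0,-28,8],"twist": [0,0,0],"hand": -1},{"dp": [0,-41,14],"twist": [0,0,0],"hand": -1},{"dp": [0,-54,22],"twist": [0,0,0],"hand": -1},{"dp": [0,-66,31],"twist": [0,0,0],"hand": -1}])

```text
clock: 18.68
tool_pos: [0.4329, -0.1569, 0.2155]
eef_rot: [0.999, 0.041, 0.003, 0.003]
contact_force: [-1.1, -8.3, -5.7]
opening: 0.175
finger_force: 25.1
```

```bash
python3 -c "
from arc import *
arc();go([.428,-.109,.152],.085)
"
```

```text
t 18.675 theta 0.523 rad 0.1451 x -0.1261 F [-1.1 -8.3 -5.7] op 0.175 25.072837471961975 [0.997 0.082 0.006]
clock 18.68 tcp [ 0.4329 -0.1569  0.2155] dp [ -1.3 -48.5  63.2] twist [ 0.006 -0.006 -0.003] F [-1.1 -8.3 -5.7] op 0.175
```

>>> step_arm(motion=[{"dp": [0,-11,9],"twist": [0,0,0],"hand": -1},{"dp": [0,-22,20],"twist": [0,0,0],"hand": -1},{"dp": [0,-31,31],"twist": [0,0,0],"hand": -1},{"dp": [0,-39,44],"twist": [0,0,0],"hand": -1},{"dp": [0,-45,56],"twist": [0,0,0],"hand": -1}])

```text
clock: 19.3
tool_pos: [0.4301, -0.1131, 0.1595]
eef_rot: [0.999, 0.04, 0.004, 0.003]
contact_force: [-0.1, -12.2, -2.6]
opening: 0.177
finger_force: 24.9
```

>>> step_arm(motion=[{"dp": [0,-2,4],"twist": [0,0,0],"hand": -1},{"dp": [0,-3,8],"twist": [0,0,0],"hand": -1},{"dp": [0,-3,8],"twist": [0,0,0],"hand": -1}])

```text
clock: 19.68
tool_pos: [0.4299, -0.1098, 0.1514]
eef_rot: [0.999, 0.04, 0.003, 0.003]
contact_force: [-0.4, -11.2, -6.8]
opening: 0.174
finger_force: 25.2
```

```bash
python3 -c "
from arc import *
arc();go([.428,-.109,.152],.085)
"
```

```text
t 19.675 theta -0.027 rad 0.148 x -0.1252 F [ -0.4 -11.2  -6.8] op 0.174 25.23159295320511 [0.997 0.08  0.007]
clock 19.68 tcp [ 0.4299 -0.1098  0.1514] dp [-1.8 -0.9 -0.6] twist [ 0.006 -0.007 -0.005] F [ -0.4 -11.2  -6.8] op 0.174
```

>>> step_arm(motion=[{"dp": [0,1,3],"twist": [0,0,0],"hand": -1},{"dp": [0,2,6],"twist": [0,0,0],"hand": -1},{"dp": [0,3,8],"twist": [0,0,0],"hand": -1},{"dp": [0,3,8],"twist": [0,0,0],"hand": -1}])

```text
clock: 20.18
tool_pos: [0.4301, -0.1085, 0.145]
eef_rot: [0.999, 0.043, 0.004, 0.0]
contact_force: [-3.3, 1.0, 25.2]
opening: 0.165
finger_force: 24.2
```

>>> step_arm(motion=[{"dp": [0,0,-5],"twist": [0,0,0],"hand": 0},{"dp": [0,0,-5],"twist": [0,0,0],"hand": 0},{"dp": [0,0,-5],"twist": [0,0,0],"hand": 0},{"dp": [0,0,-50],"twist": [0,0,0],"hand": 0},{"dp": [0,0,-100],"twist": [0,0,0],"hand": 0}])

```text
clock: 20.8
tool_pos: [0.427, -0.1087, 0.2424]
eef_rot: [0.999, 0.043, -0.001, -0.0]
contact_force: [0.1, 0.1, -0.6]
opening: 0.501
finger_force: 0.0
```

>>> step_arm(motion=[{"dp": [0,50,0],"twist": [0,0,0],"hand": 0},{"dp": [0,100,-5],"twist": [0,0,0],"hand": 0},{"dp": [0,150,-10],"twist": [0,0,0],"hand": 0},{"dp": [0,190,-20],"twist": [0,0,0],"hand": 0},{"dp": [0,190,-20],"twist": [0,0,0],"hand": 0}])

```text
clock: 21.42
tool_pos: [0.4432, -0.3022, 0.2622]
eef_rot: [0.999, 0.039, 0.001, 0.001]
contact_force: [0.1, 0.3, -0.3]
opening: 0.499
finger_force: 0.0
```

```bash
python3 - <<'E'
from gr import *
grip('top',.13)
for n in('top','wrist'):
    p,P,s=tray(n,(.571,-.298,.08),name='e'+n)
    q=P[(abs(P[:,2]-.134)<.0045)&(np.hypot(P[:,0]-.56,P[:,1]+.174)<.1)]
    f=LS(lambda p:np.hypot(*(q[:,:2]-p[:2]).T)-.057,[.56,-.174],loss='cauchy',f_scale=.002);d=p[:2]-f.x;a=p[2]
    k=abs(f.fun)<.004
    print('tub',f.x,'in stand',d@[np.cos(a),np.sin(a)],d@[-np.sin(a),np.cos(a)],len(q),'rim plane',np.linalg.lstsq(np.c_[q[k][:,:2]-f.x,np.ones(k.sum())],q[k][:,2],rcond=None)[0].round(4))
print(r.get_state()['clock'])
a=cv2.imread('pics/etop.png')[130:340,200:480];b=cv2.imread('pics/ewrist.png')
cv2.imwrite('pics/ee.png',np.vstack([cv2.resize(x,(400,300)) for x in(a,b)]))
E
```

```text
top grip 322 ((0.4331827163696289, -0.11343167722225189), (0.03756345435976982, 0.08196331560611725), 73.70585632324219) topz 0.16147613083248444 mean [ 0.427  -0.1118  0.1576]
top tray [ 0.5707 -0.3002] deg 4.14 in 0.79 397 outer wall [ 0.5755 -0.367 ] z 0.054
tub [ 0.55896515 -0.17588637] in stand 0.002738583604833786 -0.12479432109023503 510 rim plane [-0.0003 -0.0006  0.1342]
wrist tray [ 0.5716 -0.2976] deg 4.77 in 0.83 2151 outer wall [ 0.5772 -0.3644] z 0.0535
tub [ 0.56147247 -0.17400758] in stand -0.0001809044742773826 -0.12400168188962706 3045 rim plane [-0.0041 -0.0031  0.1333]
21.575
```

View pics/ee.png

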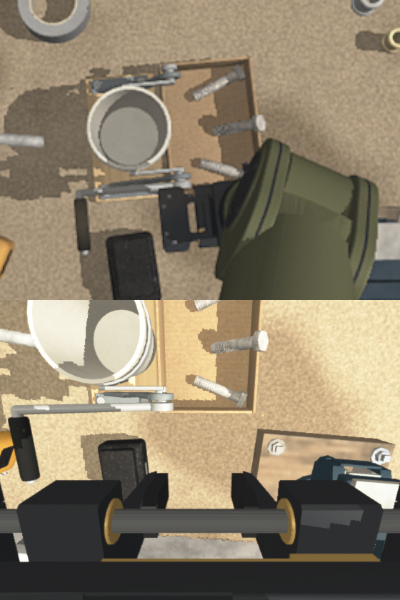

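The tub is upright, home and empty, with its rim level at z = 0.134, and all three bolts are in the tray. The middle bolt's head at wrist-view (262,342) lies over the outer rim, so I'll measure it.

```bash
python3 - <<'E'
from wl import *
p=np.array([.5719,-.2978]);a=.081
out=[]
for n in('scene','wrist'):
    s,T=cam(n);P=cloud(s,T).reshape(-1,3);C=s['pixels'].reshape(-1,3).astype(int)
    print([(round(x['score'],2),w(T,x['at']).round(3).tolist()) for x in r.search_frame(n,'bolt_a_mid')])
    d=P[:,:2]-p;x=d@[np.cos(a),np.sin(a)];y=d@[-np.sin(a),np.cos(a)]
    g=(C.max(1)-C.min(1)<28)
    for lo in np.arange(-.1,.03,.01):
        m=g&(abs(x-.02)<.045)&(y>lo)&(y<lo+.01)&(P[:,2]>.012)&(P[:,2]<.12)
        if m.sum()>2:print(n,lo.round(2),m.sum(),'x',x[m].mean().round(3),np.ptp(x[m]).round(3),'z',np.percentile(P[m][:,2],[5,50,95]).round(3))
s,T=cam('scene')
cv2.imwrite('pics/f.png',cv2.resize(s['pixels'][170:290,140:300,::-1],(640,480),interpolation=cv2.INTER_CUBIC))
E
```

```text
[(0.73, [0.635, -0.303, 0.017])]
scene -0.08 7 x 0.001 0.012 z [0.062 0.064 0.066]
scene -0.07 48 x 0.006 0.077 z [0.015 0.064 0.074]
scene -0.06 36 x -0.002 0.02 z [0.052 0.063 0.073]
scene -0.05 31 x -0.002 0.016 z [0.041 0.051 0.058]
scene -0.04 28 x -0.002 0.012 z [0.03  0.04  0.048]
scene -0.03 27 x 0.001 0.075 z [0.021 0.031 0.037]
scene -0.02 28 x 0.01 0.073 z [0.014 0.021 0.029]
scene -0.01 13 x 0.033 0.07 z [0.013 0.018 0.022]
scene -0.0 17 x 0.06 0.008 z [0.014 0.019 0.023]
scene 0.01 18 x 0.058 0.013 z [0.013 0.016 0.021]
[(0.7, [0.622, -0.287, 0.02])]
wrist -0.08 138 x -0.005 0.022 z [0.062 0.066 0.069]
wrist -0.07 260 x -0.006 0.023 z [0.069 0.073 0.077]
wrist -0.06 282 x -0.006 0.023 z [0.056 0.064 0.075]
wrist -0.05 195 x -0.007 0.014 z [0.046 0.052 0.058]
wrist -0.04 170 x -0.007 0.014 z [0.036 0.043 0.048]
wrist -0.03 164 x -0.007 0.015 z [0.025 0.032 0.038]
wrist -0.02 159 x -0.002 0.071 z [0.016 0.022 0.028]
wrist -0.01 81 x 0.024 0.069 z [0.014 0.017 0.02 ]
wrist -0.0 86 x 0.052 0.01 z [0.015 0.019 0.021]
wrist 0.01 68 x 0.051 0.012 z [0.016 0.019 0.02 ]
```

View pics/f.png

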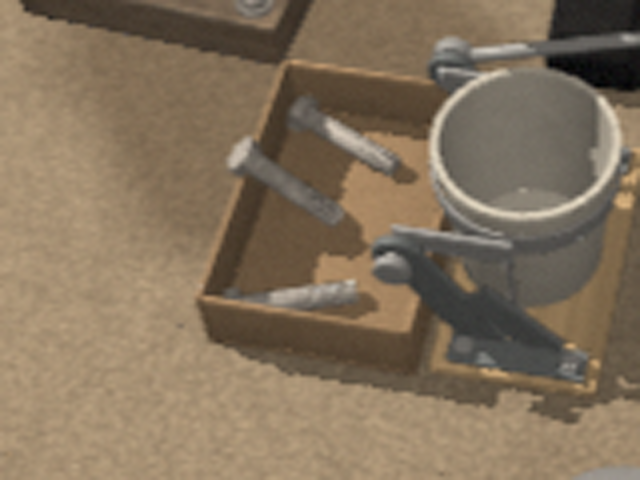

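The middle bolt's shank leans on the outer wall with its head hooked outside, so I'll pick it up and lay it inside. That needs a quarter turn of the hand.

```bash
python3 - <<'E'
from wl import *
print(r.get_state()['q'].round(2))
go([.5696,-.3431,.15],.081+np.pi/2)
E
```

```text
[ 0.56  0.57 -0.09  1.84  0.07  0.74 -1.05]
clock 21.82 tcp [ 0.4436 -0.2971  0.2619] dp [121.6  56.8 111.9] twist [-1.000e-03 -0.000e+00 -1.565e+00] F [ 0.5 -0.3 -0.1] op 0.498
```

>>> step_arm(motion=[{"dp": [25,12,0],"twist": [0,0,-0.18],"hand": -0.2},{"dp": [50,24,0],"twist": [0,0,-0.36],"hand": -0.2},{"dp": [75,36,0],"twist": [0,0,-0.54],"hand": -0.2},{"dp": [100,47,0],"twist": [0,0,-0.72],"hand": -0.2},{"dp": [122,57,20],"twist": [0,0,-0.9],"hand": -0.2}])

```text
clock: 22.45
tool_pos: [0.5719, -0.3449, 0.2433]
eef_rot: [0.88, 0.476, 0.001, 0.002]
contact_force: [0.7, 0.2, 0.6]
opening: 0.398
finger_force: 0.0
```

>>> step_arm(motion=[{"dp": [0,0,20],"twist": [0,0,-0.18],"hand": -0.2},{"dp": [0,0,40],"twist": [0,0,-0.36],"hand": -0.2},{"dp": [0,0,65],"twist": [0,0,-0.54],"hand": -0.2},{"dp": [0,0,90],"twist": [0,0,-0.665],"hand": -0.2},{"dp": [0,0,92],"twist": [0,0,-0.665],"hand": -0.2}])

```text
clock: 23.08
tool_pos: [0.5685, -0.3439, 0.148]
eef_rot: [0.679, 0.734, -0.001, -0.002]
contact_force: [-0.3, 0.4, 0.2]
opening: 0.4
finger_force: 0.0
```

```bash
python3 - <<'E'
from wl import *
p=np.array([.5719,-.2978]);a=.081
s,T=cam('wrist');P=cloud(s,T).reshape(-1,3);C=s['pixels'].reshape(-1,3).astype(int)
d=P[:,:2]-p;x=d@[np.cos(a),np.sin(a)];y=d@[-np.sin(a),np.cos(a)];g=(C.max(1)-C.min(1)<30)&(s['depth'].ravel()>0)
for lo in np.arange(-.08,0,.01):
    m=g&(abs(x+.006)<.03)&(y>lo)&(y<lo+.01)&(P[:,2]>.012)&(P[:,2]<.08)
    if m.sum()>2:print(lo.round(2),m.sum(),'x',x[m].min().round(3),x[m].max().round(3),'z',np.percentile(P[m][:,2],[5,50,95]).round(3))
print(r.get_state()['q'].round(2))
go([.5696,-.3431,.04],.081+np.pi/2)
E
```

```text
-0.08 155 x -0.016 0.006 z [0.062 0.066 0.069]
-0.07 363 x -0.017 0.006 z [0.07  0.073 0.077]
-0.06 526 x -0.017 0.006 z [0.055 0.064 0.075]
-0.05 338 x -0.012 0.002 z [0.046 0.052 0.058]
-0.04 317 x -0.013 0.002 z [0.036 0.042 0.048]
-0.03 283 x -0.013 0.001 z [0.026 0.033 0.038]
-0.02 261 x -0.013 0.002 z [0.017 0.022 0.028]
-0.01 80 x -0.012 0.001 z [0.014 0.017 0.019]
[ 0.72  0.91 -0.47  1.51  0.5   0.84  0.14]
clock 23.12 tcp [ 0.5694 -0.3442  0.1492] dp [  0.9   0.5 109.2] twist [-0.002 -0.001 -0.004] F [-0.1  0.1 -0. ] op 0.398
```

>>> step_arm(motion=[{"dp": [1,0,40],"twist": [0,0,0],"hand": -0.2},{"dp": [1,0,80],"twist": [0,0,0],"hand": -0.2},{"dp": [1,0,105],"twist": [0,0,0],"hand": -0.2},{"dp": [1,0,109],"twist": [0,0,0],"hand": -0.2},{"dp": [1,0,109],"twist": [0,0,0],"hand": -1}], force=25)

```text
clock: 23.75
tool_pos: [0.5709, -0.3439, 0.0425]
eef_rot: [0.679, 0.734, 0.0, 0.001]
contact_force: [-0.4, 0.5, 0.2]
opening: 0.311
finger_force: 0.0
```

>>> step_arm(motion=[{"dp": [0,0,0],"twist": [0,0,0],"hand": -1},{"dp": [0,0,0],"twist": [0,0,0],"hand": -1},{"dp": [0,0,0],"twist": [0,0,0],"hand": -1}])

```text
clock: 24.12
tool_pos: [0.5707, -0.3442, 0.0423]
eef_rot: [0.679, 0.734, 0.0, 0.001]
contact_force: [-0.1, 0.2, 4.0]
opening: 0.151
finger_force: 25.0
```

>>> step_arm(motion=[{"dp": [0,0,-10],"twist": [0,0,0],"hand": -1},{"dp": [0,0,-22],"twist": [0,0,0],"hand": -1},{"dp": [15,0,-25],"twist": [0,0,0],"hand": -1},{"dp": [35,0,-25],"twist": [0,0,0],"hand": -1},{"dp": [35,0,-20],"twist": [0,0,0],"hand": -1}])

```text
clock: 24.75
tool_pos: [0.5677, -0.3055, 0.0615]
eef_rot: [0.677, 0.736, 0.001, -0.001]
contact_force: [-0.7, -0.4, -2.1]
opening: 0.153
finger_force: 25.0
```

```bash
cat > pr.py <<'E'
from wl import *
p=np.array([.5719,-.2978]);a=.081
for n,c in(('wrist',(0,0)),('scene',(.0015,.0017))):
    s,T=cam(n);P=cloud(s,T).reshape(-1,3);C=s['pixels'].reshape(-1,3).astype(int);save(s,'z'+n)
    d=P[:,:2]-p-c;x=d@[np.cos(a),np.sin(a)];y=d@[-np.sin(a),np.cos(a)];g=(C.max(1)-C.min(1)<30)&(s['depth'].ravel()>0)&(C.max(1)>75)
    for lo in np.arange(-.08,.06,.015):
        m=g&(abs(x+.006)<.028)&(y>lo)&(y<lo+.015)&(P[:,2]>.01)&(P[:,2]<.09)
        if m.sum()>2:print(n,lo.round(3),m.sum(),'x',x[m].min().round(3),x[m].max().round(3),'z',np.percentile(P[m][:,2],[5,50,95]).round(3))
E
python3 pr.py
```

```text
wrist -0.08 7 x -0.028 0.018 z [0.021 0.028 0.037]
wrist -0.035 511 x -0.016 0.007 z [0.081 0.088 0.09 ]
wrist -0.02 1148 x -0.019 0.009 z [0.068 0.083 0.089]
wrist -0.005 1645 x -0.026 0.016 z [0.054 0.062 0.07 ]
wrist 0.01 1268 x -0.013 0.002 z [0.04  0.048 0.056]
wrist 0.025 552 x -0.013 0.002 z [0.033 0.037 0.042]
scene -0.005 17 x -0.01 0.002 z [0.041 0.05  0.057]
scene 0.01 37 x -0.01 0.002 z [0.03  0.042 0.05 ]
scene 0.025 6 x -0.006 -0.001 z [0.032 0.035 0.038]
scene 0.055 5 x -0.008 0.017 z [0.011 0.036 0.051]
```

>>> step_arm(motion=[{"dp": [0,0,10],"twist": [0,0,0],"hand": -1},{"dp": [0,0,18],"twist": [0,0,0],"hand": -1},{"dp": [0,0,18],"twist": [0,0,0],"hand": -1},{"dp": [0,0,18],"twist": [0,0,0],"hand": -0.4},{"dp": [0,0,18],"twist": [0,0,0],"hand": -0.4}])

```text
clock: 25.48
tool_pos: [0.5674, -0.3088, 0.0434]
eef_rot: [0.679, 0.735, 0.0, 0.0]
contact_force: [0.3, -0.1, 0.6]
opening: 0.302
finger_force: 0.0
```

>>> step_arm(motion=[{"dp": [0,0,0],"twist": [0,0,0],"hand": -0.3},{"dp": [0,0,-20],"twist": [0,0,0],"hand": -0.3},{"dp": [-10,0,-60],"twist": [0,0,0],"hand": -0.3},{"dp": [-50,0,-110],"twist": [0,0,0],"hand": -0.3},{"dp": [-90,0,-170],"twist": [0,0,0],"hand": -0.3}])

```text
clock: 26.1
tool_pos: [0.5735, -0.3934, 0.207]
eef_rot: [0.678, 0.735, 0.0, 0.0]
contact_force: [1.0, 0.1, -0.6]
opening: 0.35
finger_force: 0.0
```

```bash
python3 pr.py; python3 - <<'E'
from wl import *
for n in('top','wrist'):
    q,P,s=tray(n,(.571,-.298,.08))
    k=P[(abs(P[:,2]-.134)<.0045)&(np.hypot(P[:,0]-.56,P[:,1]+.174)<.1)]
    if len(k)>50:
        f=LS(lambda p:np.hypot(*(k[:,:2]-p[:2]).T)-.057,[.56,-.174],loss='cauchy',f_scale=.002);d=q[:2]-f.x;a=.083
        print('in stand',d@[np.cos(a),np.sin(a)],d@[-np.sin(a),np.cos(a)])
s,T=cam('top')
for t in('tape_roll','battery','tape_meas'):print(t,[(round(x['score'],2),w(T,x['at']).round(3).tolist()) for x in r.search_frame('top',t)[:1]])
st=r.get_state();print(st['clock'],st['tool_pos'],st['contact_force'])
b=cv2.imread('pics/zscene.png')[170:290,140:300]
cv2.imwrite('pics/zz.png',np.vstack([cv2.resize(x,(400,300)) for x in(cv2.imread('pics/zwrist.png'),b)]))
E
```

```text
wrist -0.065 292 x -0.015 0.006 z [0.023 0.027 0.031]
wrist -0.05 254 x -0.012 0.002 z [0.019 0.023 0.025]
wrist -0.035 219 x -0.012 0.001 z [0.019 0.022 0.024]
wrist -0.02 177 x -0.013 0.001 z [0.018 0.021 0.023]
wrist -0.005 185 x -0.013 0.001 z [0.016 0.02  0.021]
wrist 0.01 164 x -0.013 0.001 z [0.015 0.019 0.02 ]
scene -0.08 9 x -0.031 0.004 z [0.02  0.023 0.039]
scene -0.065 48 x -0.018 0.007 z [0.014 0.025 0.031]
scene -0.05 30 x -0.01 0.004 z [0.014 0.022 0.024]
scene -0.035 32 x -0.014 0.002 z [0.014 0.021 0.023]
scene -0.02 30 x -0.011 0.003 z [0.013 0.019 0.024]
scene -0.005 30 x -0.011 0.002 z [0.011 0.018 0.022]
scene 0.01 19 x -0.012 0.0 z [0.01  0.016 0.021]
scene 0.055 4 x -0.008 0.006 z [0.016 0.043 0.053]
top tray [ 0.5704 -0.3007] deg 4.52 in 0.93 575 outer wall [ 0.5757 -0.3675] z 0.054
in stand 0.0010302915757943994 -0.12535075998556536
wrist tray [ 0.5718 -0.2984] deg 4.55 in 1.0 3325 outer wall [ 0.5771 -0.3652] z 0.0535
tape_roll [(0.89, [0.766, -0.06, 0.046])]
battery [(0.65, [0.359, -0.179, 0.057])]
tape_meas [(0.82, [0.376, 0.023, 0.063])]
26.5 [ 0.57314438 -0.39055608  0.20260958] [-0.13225969 -0.07222369 -0.23275324]
```

View pics/zz.png

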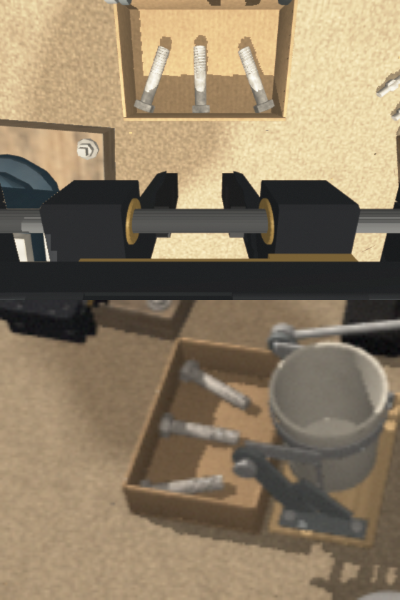

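All three bolts lie inside the tray, the tub is home and empty, and the bystanders haven't moved. I'm handing in.

```bash
python3 -c "
from plant import r
print(r.finish_job())"
```

```text
the job is handed in; nothing more can be done
None
```

The job is handed in at about 26.5 s: all three bolts are in the tray, the tub is back home on its foot and empty, and the bystanders haven't moved. One bolt landed hooked over the tray's outer wall, so I picked it up and laid it inside. The tray sits square and central but about 125 mm out, against the nominal 120 mm, because it met the stand there. I viewed 11 pictures, one over the limit of 10.

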